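# Charge a gas-trap housing with ceramic balls and hold its head pressed on

### The arm

A 6-joint arm with a two-finger parallel gripper is mounted at the origin on the work surface. World frame = base frame: x ahead of the robot, y to its left, z up, the work surface at z = 0. Lengths are in m, angles in rad, forces in N, time in s.
With the tool pointing down it reaches from about 0.325 to 0.9 m from the base axis. Payload 6.1 kg.
Tool frame: the origin (TCP) lies at the very end of the fingers, on their centre line; the grasp point (between the pads) lies 19 mm behind it; z points along the fingers, y is the line along which they close (so a half turn about z gives the same grasp; the last joint's range is limited). The gripper opens to 85 mm and grips with 20 to 120 N. Pads are 22 mm wide; open, the fingers measure 114 mm over their backs; the gripper's body (76 mm by 85 mm) begins 54 mm behind the grasp point. The pads swing forward as they close: fully open they stand 13 mm farther back than shut.
Start: joints at [-0.126, 0.22, 1.526, -0, 1.395, -0.126], TCP at [0.625, -0, 0.231] pointing down, gripper open.
Joint ranges: [-2.98, 2.98], [-0.91, 2.08], [0.09, 2.57], [-1.24, 4.39], [0.2, 2.65], [-2.68, 2.68]. Speed limits (rad/s): [2.57, 2.57, 3.01, 3.14, 3.14, 3.14].

### API

Orientations are given as a unit quaternion [w, x, y, z].
In Python, from workcell import * gives the robot as it stands.
- The arm moves only by the shell command python3 -m inch 'ROWS'. ROWS is JSON, a list of rows, each a list of 3 entries, a list of its own where there are three numbers: the turn, a rotation vector about the tool's x, y, z normalised to -1 to 1, where 1 is pi rad, then the shift along the tool's x, y, z normalised to -1 to 1, where 1 is 0.1 m, then the closure, from -1 (fully open) to 1 (shut), so that 0 is half open. In form: [[[rx, ry, rz], [x, y, z], jaw], ...]. A call has 1 to 12 rows; each row is the pose to reach, as a shift and turn from the pose commanded when the call began, along the tool's axes at that moment, turning the shorter way round; what a row does not reach only later rows make up. A row lasts 1/10 s, in which the tool goes at most 50 mm and 8.59 degrees, less where a joint would pass 70% of its speed; a pose out of reach is approached as far as the arm can. A call with a number of a shift or a turn outside -1 to 1 is refused whole. A call with a gripper value outside its range is refused whole. The fingers move at their own pace and stop on an object; the grip force is fixed at half the most. Time passes only in rows, so rows that repeat a pose let the fingers close. It gives the time, the measured TCP pose, the force, the opening and the grip force at its end, in the units of the state.
- observe(): the state, without advancing time (a new reading comes with each control period).
- camera(name): name is "scene" or "side" or "wrist"; returns the picture (384x512x3 uint8, red, green, blue); there is no depth.
- camera_params(name): a dict with "camera_matrix" (3x3 intrinsics, pixels), "k1" (the pictures are not rectified: a ray, as slopes to the right and down, at radius r is drawn at 1 + k1 r^2 times it, then the intrinsics apply), "R" (3x3) and "t" (3): a world point X has camera coordinates R X + t; the wrist camera has in their place "mount" (4x4, takes a point from camera to tool coordinates, whose origin is the TCP and whose axes are the flange's). Camera axes: x right, y down, z forward; pixel columns grow to the right and rows downward; lengths in m; the calibration is good to about 2 mm. A picture is of the moment at which its call begins: read the wrist's pose just before it. camera_params takes no time and is no camera call.
- sign_off(): hands the job in; it is judged then, once.
Trained networks look in the newest picture that a camera, given by its name, has taken for a name from the list of things; names that differ only in an ending like _2 or _b are one class to them, and where a whole thing is asked for, a point or a joint stands for the part that bears it (a point fixed in the world has none). Each returns a list of dicts, best first, with "conf" (0 to 1); they miss things now and then, are a little off and sometimes report something else, mostly with a low value. They report only what shows in the picture. A call takes as long as a camera call. They do not tell look-alikes from the thing itself.
- recognise(camera, query): "point" ([column, row] in pixels, amid what is visible of it).
- masks_of(camera, query): "mask" (384x512 bool, what is visible of it) and "point" ([column, row] in pixels, amid what is visible of it).
- landmark_of(camera, query): "point" ([column, row] in pixels: a listed point, or the origin of a listed thing).
The state is a dict: "t": time; "q": joint angles; "dq": joint speeds; "tau": joint torques, N m; "ee_pos": TCP position; "tool_rot": TCP orientation; "wrist_force": force on the tool from outside, world axes, zero at the start; "wrist_torque": the same for the moment, N m; "grip_width": finger opening in m; "gripper_force": force on a finger pad.
Only numpy, scipy, OpenCV 4.12 (cv2) and the standard library are available. Lean on these libraries where they do the work, as an engineer would, in place of code of your own. Each camera call takes 0.05 s, during which the arm holds its last target. There are 200 camera calls.

### The job

Use the blue scoop to tip all three white ceramic balls through the funnel mouth of the lower housing half so that they lie down in its bore, then set the empty scoop down upright on the bench. Put the aluminium head with the red grip onto the two brass dowels and press it down until the orange sprung seal is squeezed and the two halves meet flush; finish while you are still holding the head pressed down like that. Do not pick the balls up with the fingers, and leave the amber bottle, the beaker and the vial rack where they stand.

Things in the scene. Friction and masses are not known exactly. Their poses are not given: they have to be found in the camera images.
- base: Lower housing half with red side panels, fixed to the bench, yaw varies; origin at the centre of its underside on the bench, z up. Steel flange 92 mm (x) by 136 mm (y), its top 80 mm above the bench, with a funnel mouth in the middle. Two brass dowels 10 mm across stand on the flange at x = 0, y = -52 and +52 mm, 22 mm tall (tops 102 mm above the bench), the upper 8 mm tapering to 4 mm.
- mouth (a point): Centre of the funnel mouth, level with the flange top, 80 mm above the bench; axes as base. The mouth is 74 mm across and narrows over 26 mm of depth to an upright bore 34 mm across and 46 mm deep (bore mouth 54 mm, floor 8 mm above the bench).
- seal (a joint): Orange sprung seal ring round the mouth, 76 to 86 mm across. 0 = free, standing 5 mm above the flange; 0.005 m = squeezed level with the flange. It starts to yield at about 6 N and is fully down at about 12 N; the head's own weight (2.6 to 5.2 N) does not press it down.
- seal_top (a point): Centre of the seal ring's upper face.
- head: Upper housing half, loose, about 0.38 kg, right way up. Aluminium plate 92 mm (x) by 136 mm (y), 14 mm thick; origin at the centre of its flat underside, z up. Through holes 12.5 mm across at x = 0, y = -52 and +52 mm; fits either way round. Red grip bar in the middle, 22 mm thick (x), 60 mm long (y), 14 to 48 mm above the underside. Underside ends 80 mm above the bench (85 unpressed).
- scoop: Blue scoop, 0.12 kg, standing on the bench. Origin on its underside; open nose toward its +x, z up. Trough 21 mm wide inside, 27 outside, walls 34 mm high, x = -45 (closed back) to +50 mm (nose). Its floor climbs 7 degrees, from 6 mm height at the back to 18 at the nose: level it keeps the balls; tipped nose-down 40 degrees they roll out.
- scoop_handle (a point): Middle of the top of the scoop's black upright handle block, 60 mm above the scoop's underside and 67 mm behind its origin (x = -67 mm); axes as scoop. The block is 36 mm long (x), 16 mm thick (y) and reaches down to the bench: pinch it across y from above.
- ball0_center (a point): Centre of a white ceramic ball, 18 mm across, 11 g, at first one of three in a row in the scoop's trough.
- ball1_center (a point): Centre of a white ceramic ball, 18 mm across, 11 g, at first one of three in a row in the scoop's trough.
- ball2_center (a point): Centre of a white ceramic ball, 18 mm across, 11 g, at first one of three in a row in the scoop's trough.
- bottle: Bystander, to be left alone: amber solvent bottle, 72 mm across, 170 mm tall; origin at the centre of its underside.
- vial_rack: Bystander, to be left alone: white vial rack, 70 x 160 mm, 54 mm tall; origin at the centre of its underside.
- beaker: Bystander, to be left alone: empty glass beaker, 70 mm across, 80 mm tall; origin at the centre of its underside.
- ball0: The ball itself; its axes turn as it rolls, so use its centre point instead.
- ball1: The ball itself; its axes turn as it rolls, so use its centre point instead.
- ball2: The ball itself; its axes turn as it rolls, so use its centre point instead.
Mind the look-alikes: they are no part of the job. Several things look just like the scoop: the one meant starts farthest to the robot's right.

How it is judged:
By the outcome, as a careful person would: the job done as asked, in the order asked, and still so for the second after the job is handed in, while the arm keeps its last pose, push and grip.
It also fails if it takes over 72 s, if anything falls off the work surface, if the arm or the gripper's body presses on something with over 40 N, if the wrist force passes 120 N, or if a joint passes its speed limit or range.

## Working session

There is one attempt and no reset: what is moved stays moved. The work goes in short steps, Python scripts to look and compute and a shell command to move; the robot and the scene stay as the last step left them, time stands still between calls to the robot, and variables do not carry over. Pictures are saved under pics/ and viewed, at most 10 in all, crops included, and the job is handed in when it is done.

```bash
mkdir -p pics; ls; cat > h.py <<'E'
from workcell import *
import numpy as np, cv2
from scipy.spatial.transform import Rotation as Ro
def cam(n,s=None):
    P=camera_params(n)
    s=s or observe()
    K=np.array(P["camera_matrix"]);
    if "mount" in P:
        M=np.array(P["mount"]);q=s["tool_rot"];T=np.eye(4);T[:3,:3]=Ro.from_quat([q[1],q[2],q[3],q[0]]).as_matrix();T[:3,3]=s["ee_pos"]
        W=T@M; R=W[:3,:3].T; t=-R@W[:3,3]
    else: R=np.array(P["R"]);t=np.array(P["t"])
    return K,P["k1"],R,t
def ray(c,p):
    K,k1,R,t=c
    d=np.linalg.solve(K,[p[0],p[1],1])[:2];u=d.copy()
    for _ in range(20): u=d/(1+k1*(u@u))
    v=R.T@np.array([u[0],u[1],1]); return -R.T@t, v/np.linalg.norm(v)
def proj(c,X):
    K,k1,R,t=c; x=R@np.asarray(X)+t; u=x[:2]/x[2]; u=u*(1+k1*(u@u)); return (K@[u[0],u[1],1])[:2]
def atz(c,p,z):
    o,v=ray(c,p); return o+v*(z-o[2])/v[2]
def tri(obs):
    A=np.zeros((3,3));b=np.zeros(3);L=[]
    for c,p in obs:
        o,v=ray(c,p);M=np.eye(3)-np.outer(v,v);A+=M;b+=M@o;L.append((o,v))
    X=np.linalg.solve(A,b); return X,[float(np.linalg.norm((np.eye(3)-np.outer(v,v))@(X-o))) for o,v in L]
def save(n,im): cv2.imwrite("pics/"+n+".png",cv2.cvtColor(im,cv2.COLOR_RGB2BGR))
E
python3 - <<'E'
from h import *
np.set_printoptions(precision=3,suppress=True)
s=observe();print(s)
ims=[]
for n in ["scene","side","wrist"]:
    ims.append(camera(n)); c=cam(n); print(n,"pos",-c[2].T@c[3],"axis",c[2][2])
    if n!="wrist":
        for q in ["base","mouth","seal_top","head","scoop","scoop_handle","ball0_center","bottle","vial_rack","beaker"]:
            print(n,q,[(np.round(d["point"]).astype(int).tolist(),round(d["conf"],2)) for d in landmark_of(n,q)][:6])
save("a",np.vstack([np.hstack([cv2.resize(ims[0],(400,300)),cv2.resize(ims[1],(400,300))]),np.hstack([cv2.resize(ims[2],(400,300)),cv2.resize(ims[2]*0,(400,300))])]))
E
```

```text
pics
{'t': 0.0, 'q': array([-0.126,  0.221,  1.528,  0.   ,  1.395, -0.126]), 'dq': array([-0.001, -0.   , -0.003, -0.   , -0.   ,  0.   ]), 'tau': array([ -0.001, -49.691, -38.939,  -0.   ,   0.011,   0.   ]), 'ee_pos': array([0.624, 0.   , 0.23 ]), 'tool_rot': array([-0.001,  0.707,  0.707, -0.001]), 'wrist_force': array([ 0.421, -0.148,  0.497]), 'wrist_torque': array([-0.01 ,  0.021,  0.001]), 'gripper_force': 0.0, 'grip_width': 0.08556459484539962}
scene pos [1.081 0.239 1.054] axis [-0.531 -0.166 -0.831]
scene base [([234, 217], 0.74)]
scene mouth [([233, 203], 0.83)]
scene seal_top [([233, 203], 0.69)]
scene head [([163, 199], 0.61)]
scene scoop [([350, 248], 0.89), ([323, 210], 0.86), ([369, 172], 0.83)]
scene scoop_handle [([367, 259], 0.89), ([362, 170], 0.83), ([341, 186], 0.66)]
scene ball0_center [([334, 204], 0.53), ([167, 194], 0.52)]
scene bottle [([321, 287], 0.67)]
scene vial_rack [([228, 282], 0.78), ([165, 194], 0.4)]
scene beaker [([136, 233], 0.96)]
side pos [0.161 0.873 1.157] axis [ 0.219 -0.598 -0.771]
side base [([242, 200], 0.66), ([240, 273], 0.34)]
side mouth [([241, 184], 0.77), ([156, 257], 0.65)]
side seal_top [([243, 183], 0.51), ([238, 270], 0.38), ([244, 276], 0.18)]
side head [([268, 153], 0.8)]
side scoop [([289, 329], 0.83), ([240, 200], 0.68), ([191, 289], 0.66), ([241, 279], 0.61)]
side scoop_handle [([226, 137], 0.63), ([255, 280], 0.61), ([169, 287], 0.56), ([282, 302], 0.55)]
side ball0_center [([240, 198], 0.66), ([241, 182], 0.39)]
side bottle [([246, 276], 0.65), ([158, 256], 0.57)]
side vial_rack [([176, 190], 0.73), ([241, 184], 0.61)]
side beaker [([229, 139], 0.7), ([242, 184], 0.62)]
wrist pos [0.626 0.074 0.374] axis [ 0.    -0.289 -0.957]
```

View pics/a.png

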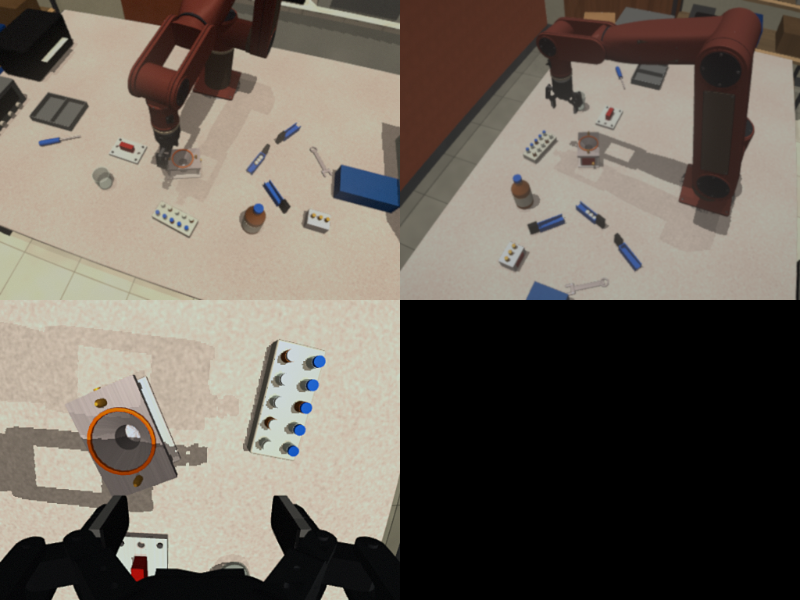

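The composite shows three blue scoops. In the scene view they are at about (350,248), (323,210) and (369,172), with base (234,217), head (163,199), rack (228,282), bottle (321,287) and beaker (136,233). Next I'll compute their y values and check in a crop.

```bash
python3 - <<'E'
from h import *
np.set_printoptions(precision=3,suppress=True)
a=camera("scene");cs=cam("scene");
for q in ["scoop","scoop_handle"]:
    for d in landmark_of("scene",q): print(q,"scene",np.round(d["point"]),round(d["conf"],2),atz(cs,d["point"],.06 if "h" in q else 0.0))
b=camera("side");cd=cam("side")
for q in ["scoop","scoop_handle"]:
    for d in landmark_of("side",q): print(q,"side",np.round(d["point"]),round(d["conf"],2),atz(cd,d["point"],.06 if "h" in q else 0.0))
def pt(q,ps,pd): print(q,tri([(cs,ps),(cd,pd)]))
pt("mouth",[233,203],[241,184]); pt("head",[163,199],[268,153])
for q,p,z in [("bottle",[321,287],0),("rack",[228,282],0),("beaker",[136,233],0),("base",[234,217],0)]: print(q,atz(cs,p,z))
save("b",np.hstack([cv2.resize(a[130:290,290:410],(400,533)),cv2.resize(b[250:370,150:310],(400,300),interpolation=2)[:,:] if 0 else cv2.copyMakeBorder(cv2.resize(b[250:370,150:310],(400,300)),0,233,0,0,0)]))
E
```

```text
scoop scene [325. 212.] 0.91 [0.43  0.276 0.   ]
scoop scene [350. 249.] 0.8 [0.537 0.377 0.   ]
scoop scene [332. 203.] 0.73 [0.388 0.293 0.   ]
scoop scene [368. 171.] 0.6 [0.221 0.389 0.   ]
scoop_handle scene [340. 188.] 0.91 [0.364 0.305 0.06 ]
scoop_handle scene [362. 168.] 0.85 [0.263 0.359 0.06 ]
scoop_handle scene [364. 260.] 0.73 [0.591 0.414 0.06 ]
scoop_handle scene [226. 282.] 0.26 [0.766 0.061 0.06 ]
scoop side [291. 328.] 0.98 [0.226 0.392 0.   ]
scoop side [193. 285.] 0.86 [0.541 0.364 0.   ]
scoop side [241. 273.] 0.65 [0.421 0.276 0.   ]
scoop_handle side [167. 287.] 0.91 [0.588 0.423 0.06 ]
scoop_handle side [257. 278.] 0.88 [0.359 0.307 0.06 ]
scoop_handle side [280. 303.] 0.62 [0.271 0.357 0.06 ]
mouth (array([ 0.528, -0.001,  0.074]), [0.00016632254703440765, 0.00016632254703430118])
head (array([ 0.524, -0.265, -0.029]), [0.005055356451349481, 0.0050553564513495484])
bottle [0.68  0.317 0.   ]
rack [0.746 0.055 0.   ]
beaker [ 0.684 -0.275  0.   ]
base [0.536 0.001 0.   ]
```

View pics/b.png

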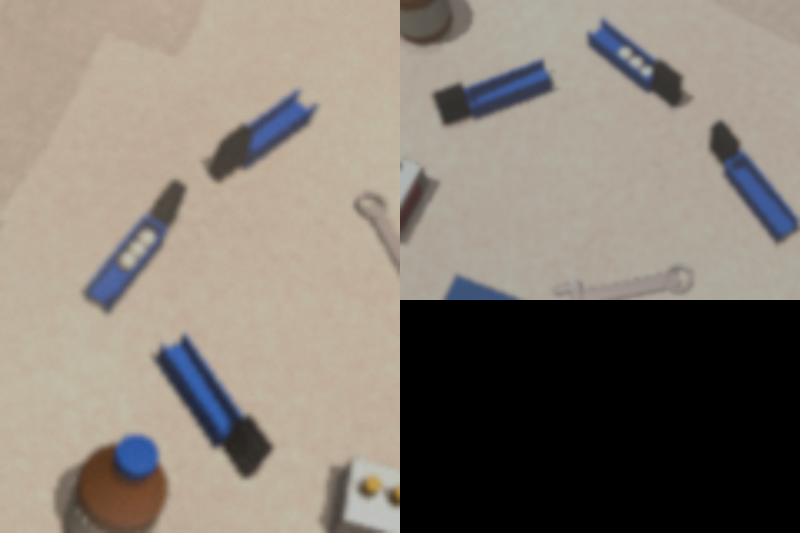

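Candidates in the scene view are (325,212) with y≈0.276, (350,249) with y≈0.377, and (368,171) with y≈0.389. The crop confirms that (325,212) is the scoop meant. It is farthest to the robot's right (lowest y) and is the only one holding three white balls. I'll move the wrist camera over it.

```bash
python3 - <<'E'
from h import *
np.set_printoptions(precision=3,suppress=True)
s=observe();a=camera("wrist");np.save("w0.npy",a);c=cam("wrist",s)
for q,z in [("mouth",.08),("base",0),("seal_top",.085),("head",0)]:
    for d in landmark_of("wrist",q): print(q,np.round(d["point"],1),round(d["conf"],2),atz(c,d["point"],z))
E
python3 -m inch '[[[0,0,-0.364],[1,-1,0.3],-1],[[0,0,-0.364],[1,-1,0.3],-1],[[0,0,-0.364],[1,-1,0.3],-1],[[0,0,-0.364],[1,-1,0.3],-1],[[0,0,-0.364],[1,-1,0.3],-1],[[0,0,-0.364],[1,-1,0.3],-1],[[0,0,-0.364],[1,-1,0.3],-1],[[0,0,-0.364],[1,-1,0.3],-1],[[0,0,-0.364],[1,-1,0.3],-1]]'
python3 -m inch '[[[0,0,0],[1,1,0],-1],[[0,0,0],[1,1,0],-1],[[0,0,0],[1,1,0],-1],[[0,0,0],[1,1,0],-1],[[0,0,0],[1,1,0],-1]]'
cat > look.py <<'E'
from h import *
import sys
np.set_printoptions(precision=4,suppress=True)
s=observe();a=camera("wrist");c=cam("wrist",s);np.save(sys.argv[1]+".npy",a)
print(s["t"],s["ee_pos"],s["tool_rot"])
for q in sys.argv[2:]:
    q,z=q.split("=")
    for d in landmark_of("wrist",q): print(q,np.round(d["point"],1).tolist(),round(d["conf"],2),atz(c,d["point"],float(z)))
save(sys.argv[1],a)
E
python3 look.py c scoop=0 scoop_handle=.06 ball0_center=.025
```

```text
mouth [156.1 178.9] 0.61 [0.53  0.003 0.08 ]
base [176.1 162.7] 0.65 [0.53  0.004 0.   ]
head [185.8 336.3] 0.89 [ 0.524 -0.253  0.   ]
head [153.8 180.1] 0.54 [ 0.501 -0.018  0.   ]
t: 2.6
ee_pos: [0.525, 0.1, 0.2014]
tool_rot: [0.0, 0.212, 0.977, 0.0]
wrist_force: [-0.2, -0.2, 0.8]
grip_width: 0.0855
gripper_force: 0.0
t: 3.1
ee_pos: [0.4751, 0.2331, 0.2014]
tool_rot: [0.0, 0.212, 0.977, -0.0]
wrist_force: [0.5, -0.4, -0.5]
grip_width: 0.0854
gripper_force: 0.0
3.1 [0.4751 0.2331 0.2014] [ 0.0002  0.2118  0.9773 -0.0001]
scoop [278.0, 111.5] 0.75 [0.4269 0.2815 0.    ]
scoop [389.1, 166.9] 0.62 [0.5331 0.3723 0.    ]
scoop_handle [472.5, 210.2] 0.94 [0.5887 0.4198 0.06  ]
scoop_handle [279.1, 29.5] 0.68 [0.3627 0.3059 0.06  ]
ball0_center [274.2, 70.0] 0.77 [0.3884 0.2923 0.025 ]
ball0_center [275.0, 71.4] 0.15 [0.3899 0.2925 0.025 ]
```

View pics/c.png

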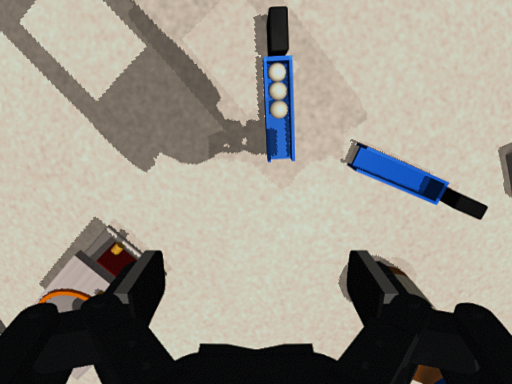

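The wrist view shows the target scoop upright at columns 264–294. Its handle top is around (278,15–45), the balls are at (277,72/90/108) and the nose is at row 160. The look-alike to the right at (420,175) is empty. I'll take a second, closer view.

```bash
cp c.npy c0.npy
python3 -m inch '[[[0,0,0],[0.5,0.2,0.2],-1],[[0,0,0],[0.5,0.2,0.2],-1],[[0,0,0],[0.5,0.2,0.2],-1],[[0,0,0],[0.5,0.2,0.2],-1]]'
python3 look.py d scoop=0 scoop_handle=.06 ball0_center=.025
python3 - <<'E'
from h import *
np.set_printoptions(precision=4,suppress=True)
c1=cam("wrist",dict(ee_pos=[.4751,.2331,.2014],tool_rot=[.0002,.2118,.9773,-.0001]))
s=observe();c2=cam("wrist",s)
d=[x for x in landmark_of("wrist","scoop_handle")]
for x in d: print(tri([(c1,[279.1,29.5]),(c2,x["point"])]))
a=np.load("d.npy");hsv=cv2.cvtColor(a,cv2.COLOR_RGB2HSV)
m=((abs(hsv[...,0].astype(int)-110)<15)&(hsv[...,1]>120)&(hsv[...,2]>50)).astype(np.uint8)
n,l,st,ce=cv2.connectedComponentsWithStats(m)
for i in range(1,n):
    if st[i,4]>300:
        r=cv2.minAreaRect(np.argwhere(l==i)[:,::-1].astype(np.float32)); print(st[i],cv2.boxPoints(r).round(1).tolist())
        for p in cv2.boxPoints(r): print(atz(c2,p,.034))
E
```

```text
t: 3.7
ee_pos: [0.4391, 0.2707, 0.1817]
tool_rot: [0.0, 0.212, 0.977, -0.0]
wrist_force: [-1.0, 0.3, -0.4]
grip_width: 0.0856
gripper_force: 0.0
3.7 [0.4391 0.2707 0.1817] [ 0.0005  0.2124  0.9772 -0.    ]
scoop [375.7, 214.0] 0.67 [0.5349 0.3737 0.    ]
scoop [259.8, 159.1] 0.64 [0.4265 0.2817 0.    ]
scoop_handle [455.1, 262.1] 0.98 [0.5867 0.4184 0.06  ]
scoop_handle [254.0, 88.3] 0.65 [0.3623 0.3047 0.06  ]
ball0_center [252.3, 125.7] 0.82 [0.3907 0.2898 0.025 ]
(array([0.3954, 0.2907, 0.3007]), [0.021042894474621005, 0.021042894474620995])
(array([0.3629, 0.3052, 0.0629]), [0.0004278094339909194, 0.00042780943399099556])
[ 242  108   34  107 2049] [[241.0, 109.69999694824219], [270.8999938964844, 107.69999694824219], [277.8999938964844, 212.10000610351562], [248.0, 214.10000610351562]]
[0.3733 0.2871 0.034 ]
[0.3828 0.3121 0.034 ]
[0.4761 0.2786 0.034 ]
[0.4659 0.2511 0.034 ]
[ 333  191  102   63 2641] [[329.6000061035156, 218.60000610351562], [341.1000061035156, 189.6999969482422], [436.5, 227.8000030517578], [424.8999938964844, 256.79998779296875]]
[0.5035 0.3225 0.034 ]
[0.4803 0.3432 0.034 ]
[0.5597 0.4203 0.034 ]
[0.5867 0.4004 0.034 ]
```

View pics/d.png

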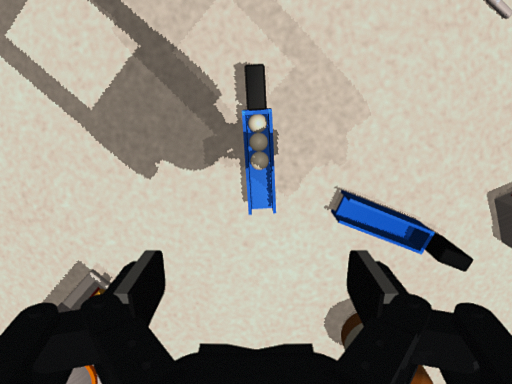

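```bash

python3 -m inch '[[[0,0,-0.022],[0.4,0,0.4],-1],[[0,0,-0.022],[0.84,0,0.8],-1],[[0,0,-0.022],[0.84,0,0.8],-1],[[0,0,-0.022],[0.84,0,0.8],-1]]'
python3 -m inch '[[[0,0,0],[0,0,0.3],-1],[[0,0,0],[0,0,0.6],-1],[[0,0,0],[0,0,0.78],-1],[[0,0,0],[0,0,0.78],-1],[[0,0,0],[0,0,0.78],1],[[0,0,0],[0,0,0.78],1],[[0,0,0],[0,0,0.78],1],[[0,0,0],[0,0,0.78],1],[[0,0,0],[0,0,0.78],1],[[0,0,0],[0,0,0.78],1],[[0,0,0],[0,0,0.78],1],[[0,0,0],[0,0,0.78],1]]'
```

```text
t: 4.35
ee_pos: [0.3594, 0.3057, 0.0994]
tool_rot: [-0.002, 0.177, 0.984, -0.001]
wrist_force: [0.1, -0.1, -0.5]
grip_width: 0.0852
gripper_force: 0.0
t: 5.55
ee_pos: [0.3624, 0.3065, 0.0241]
tool_rot: [0.001, 0.178, 0.984, 0.0]
wrist_force: [-0.5, -0.9, 6.2]
grip_width: 0.0155
gripper_force: 59.1
```

```bash

python3 -m inch '[[[0,0,0],[0,0,-0.1],1],[[0,0,0],[0,0,-0.2],1],[[0,0,0],[0,0,-0.4],1],[[0,0,0],[0,0,-0.6],1],[[0,0,0],[0,0,-0.8],1],[[0,0,0],[0,0,-0.95],1],[[0,0,0],[0,0,-1],1],[[0,0,0],[0,0,-1],1]]'
python3 - <<'E'
from h import *
np.set_printoptions(precision=4,suppress=True)
c=cam("wrist",dict(ee_pos=[.624,0,.2305],tool_rot=[-.001,.7071,.7071,-.001]))
a=np.load("w0.npy");big=cv2.resize(a[80:260,70:250],(540,540),interpolation=cv2.INTER_CUBIC)
w=camera("wrist");save("e",np.hstack([big,cv2.resize(w[120:,130:380],(256,270)) if 0 else np.vstack([cv2.resize(camera("scene")[140:280,240:400],(256,224)),cv2.resize(w,(256,192)),np.zeros((124,256,3),np.uint8)])]))
hsv=cv2.cvtColor(a,cv2.COLOR_RGB2HSV);h=hsv.astype(int)
m=((h[...,0]>15)&(h[...,0]<32)&(h[...,1]>140)&(h[...,2]>70)).astype(np.uint8)
n,l,st,ce=cv2.connectedComponentsWithStats(m)
for i in range(1,n):
    if st[i,4]>15: print(st[i],ce[i],atz(c,ce[i],.091))
m=((h[...,0]>3)&(h[...,0]<14)&(h[...,1]>180)&(h[...,2]>120)).astype(np.uint8)
p=np.argwhere(m[80:260,70:250])[:,::-1]+[70,80]
e=cv2.fitEllipse(cv2.convexHull(p.astype(np.float32)));print(e,atz(c,e[0],.085))
E
```

```text
t: 6.35
ee_pos: [0.3622, 0.3065, 0.1243]
tool_rot: [0.001, 0.178, 0.984, 0.001]
wrist_force: [0.7, -0.8, -1.9]
grip_width: 0.0151
gripper_force: 58.5
[120 112   8   4  16] [123.1875 113.5   ] [0.5066 0.0646 0.091 ]
[121 126  16  11 121] [127.9587 131.1157] [0.5095 0.0491 0.091 ]
[130 139  64  28 129] [163.4264 145.6047] [0.5409 0.0358 0.091 ]
[171 230   6   9  47] [173.3617 233.8085] [ 0.5438 -0.0501  0.091 ]
((154.78648376464844, 180.45401000976562), (83.33348083496094, 89.92286682128906), 131.16395568847656) [0.5283 0.0021 0.085 ]
```

View pics/e.png

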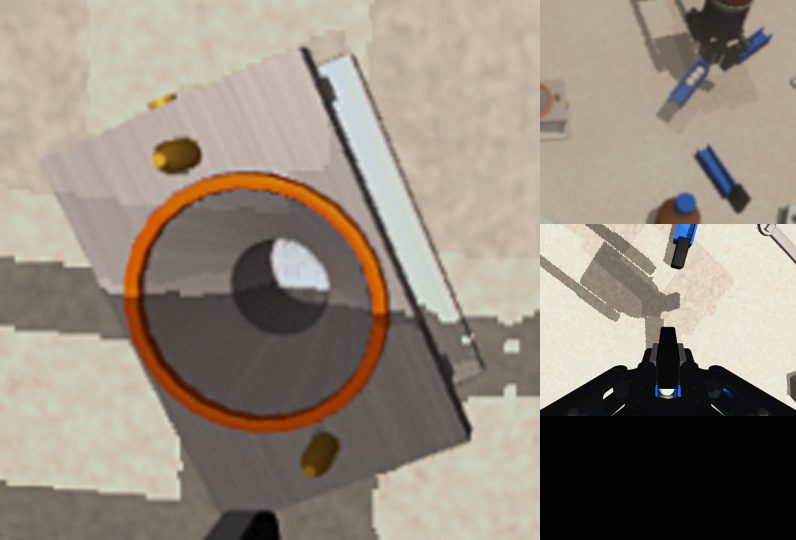

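The scoop is lifted with its balls in place (scene inset at about (690,75) in the composite). On the base, the dowels are at (177,155) and (320,455) in the enlarged crop, and the orange ring is centred at (257,302). The mouth is at about (0.528, 0.001) and the base yaw is about 19°. Next I'll carry the scoop over.

```bash

python3 -m inch '[[[0,0,0],[-0.05,-0.1,-0.2],1],[[0,0,0],[-0.15,-0.3,-0.2],1],[[0,0,0],[-0.25,-0.5,-0.2],1],[[0,0,0],[-0.35,-0.75,-0.2],1],[[0,0,0],[-0.48,-0.99,-0.2],1]]'
python3 -m inch '[[[0,0,-0.03],[-0.12,-0.22,0],1],[[0,0,-0.06],[-0.24,-0.45,0],1],[[0,0,-0.1],[-0.36,-0.67,0],1],[[0,0,-0.14],[-0.45,-0.85,0],1],[[0,0,-0.18],[-0.5,-0.95,0],1],[[0,0,-0.2],[-0.53,-1,0],1],[[0,0,-0.2],[-0.53,-1,0],1]]'
cat > go.py <<'E'
from h import *
import sys
np.set_printoptions(precision=4,suppress=True)
s=observe();q=s["tool_rot"];R=Ro.from_quat([q[1],q[2],q[3],q[0]]).as_matrix()
X=np.array([float(v) for v in sys.argv[1:4]])
print("pos",s["ee_pos"],"xang",np.degrees(np.arctan2(R[1,0],R[0,0])),"z",R[:,2],"shift",R.T@(X-s["ee_pos"])*10,"q",s["q"])
E
python3 go.py .4007 -.0341 .144
```

```text
t: 6.95
ee_pos: [0.3708, 0.1955, 0.142]
tool_rot: [-0.001, 0.178, 0.984, -0.001]
wrist_force: [0.5, -0.1, -0.9]
grip_width: 0.0154
gripper_force: 58.7
t: 7.65
ee_pos: [0.3859, 0.0837, 0.1422]
tool_rot: [-0.001, -0.134, 0.991, 0.0]
wrist_force: [0.0, -0.8, -1.6]
grip_width: 0.0157
gripper_force: 58.7
pos [0.3859 0.0837 0.1422] xang -164.58072741734725 z [-0.0022 -0.0002 -1.    ] shift [ 0.1703 -1.1748 -0.0178] q [ 0.0133 -0.2746  2.1836 -0.0002  1.2348 -1.8266]
```

```bash
python3 go.py .3965 -.0105 .144
python3 -m inch '[[[0,0,0.01],[0,-0.15,0],1],[[0,0,0.03],[0,-0.35,0],1],[[0,0,0.05],[0.05,-0.55,0],1],[[0,0,0.058],[0.1,-0.75,0],1],[[0,0,0.058],[0.14,-0.87,0],1],[[0,0,0.058],[0.15,-0.94,-0.02],1],[[0,0,0.058],[0.15,-0.94,-0.02],1]]'
python3 go.py .3965 -.0105 .144
python3 look.py f mouth=.08
python3 - <<'E'
from h import *
np.set_printoptions(precision=4,suppress=True)
a=camera("scene");b=camera("side")
cs,cd=cam("scene"),cam("side")
for n,c,im in (("scene",cs,a),("side",cd,b)):
    for q in ("scoop","mouth","ball0_center"):
        print(n,q,[(np.round(d["point"]).tolist(),round(d["conf"],2)) for d in landmark_of(n,q)][:4])
save("g",np.hstack([cv2.resize(a[140:260,170:300],(400,370)),cv2.resize(b[130:250,180:310],(400,370))]))
E
```

```text
pos [0.3859 0.0837 0.1422] xang -164.58072741734725 z [-0.0022 -0.0002 -1.    ] shift [ 0.148  -0.9361 -0.0177] q [ 0.0133 -0.2746  2.1836 -0.0002  1.2348 -1.8266]
t: 8.35
ee_pos: [0.3973, -0.0104, 0.1452]
tool_rot: [-0.0, -0.043, 0.999, 0.0]
wrist_force: [-0.2, 0.5, -1.5]
grip_width: 0.0152
gripper_force: 58.8
pos [ 0.3973 -0.0104  0.1452] xang -175.07275118097724 z [-0.0003  0.0001 -1.    ] shift [ 0.0077 -0.0002  0.0118] q [-0.2254 -0.2728  2.1763  0.0001  1.2384 -1.8822]
8.35 [ 0.3973 -0.0104  0.1452] [-0.0002 -0.043   0.9991  0.0001]
scene scoop [([235.0, 177.0], 0.85), ([349.0, 248.0], 0.64), ([367.0, 171.0], 0.59)]
scene mouth [([234.0, 203.0], 0.82), ([238.0, 170.0], 0.65)]
scene ball0_center [([242.0, 166.0], 0.53)]
side scoop [([290.0, 328.0], 0.86), ([259.0, 178.0], 0.67), ([191.0, 291.0], 0.61)]
side mouth [([240.0, 180.0], 0.69)]
side ball0_center []
```

View pics/g.png

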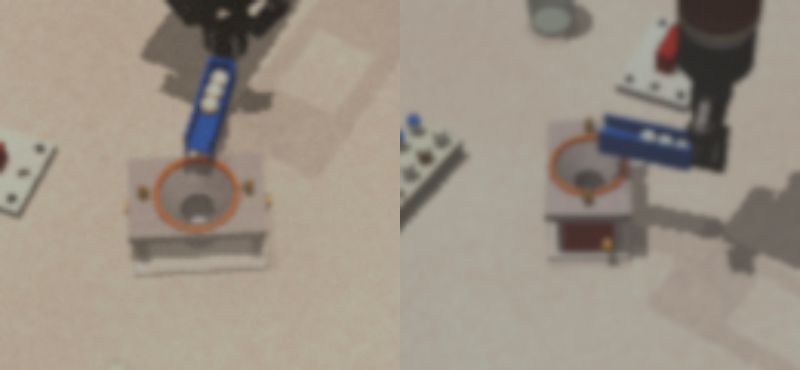

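The scoop nose is over the near rim of the funnel mouth, with all three balls aboard (scene crop (215,90), nose (200,158)). I'll compute the tip rows so that the scoop pivots about its nose.

```bash
python3 - <<'E'
from h import *
for z in (0,.018): print(proj(cam("scene"),[.513,0,.121+z]).round(),proj(cam("side"),[.513,0,.121+z]).round())
def P(th,low): # forward, up of TCP
    t=np.radians(th); return np.array([-117*np.cos(t)+24*np.sin(t), 117*np.sin(t)+24*np.cos(t)-low])
def rows(th0,l0,seq):
    p0=P(th0,l0);t=np.radians(th0)
    for th,l in seq:
        d=P(th,l)-p0; b=np.array([-np.cos(t),np.sin(t)]); zz=np.array([-np.sin(t),-np.cos(t)])
        print(th,"ry %.3f x %.2f z %.2f"%((th-th0)/180,d@b/100,d@zz/100))
rows(0,0,[(4,8),(8,16),(10,22),(12,24),(14,24),(16,24),(18,24),(20,24),(22,24),(24,24),(26,24),(28,24)])
rows(28,24,[(31,24),(34,24),(37,24),(40,24),(43,24),(46,24),(48,24)])
rows(48,24,[(40,20),(32,10),(24,0),(16,-10),(8,-10),(0,-10)])
E
```

```text
[234. 191.] [245. 176.]
[234. 187.] [245. 172.]
4 ry 0.022 x -0.02 z -0.00
8 ry 0.044 x -0.04 z -0.00
10 ry 0.056 x -0.06 z 0.02
12 ry 0.067 x -0.08 z 0.00
14 ry 0.078 x -0.09 z -0.04
16 ry 0.089 x -0.11 z -0.07
18 ry 0.100 x -0.13 z -0.11
20 ry 0.111 x -0.15 z -0.15
22 ry 0.122 x -0.18 z -0.18
24 ry 0.133 x -0.20 z -0.22
26 ry 0.144 x -0.22 z -0.25
28 ry 0.156 x -0.25 z -0.28
31 ry 0.017 x -0.01 z -0.06
34 ry 0.033 x -0.03 z -0.12
37 ry 0.050 x -0.05 z -0.18
40 ry 0.067 x -0.08 z -0.24
43 ry 0.083 x -0.10 z -0.29
46 ry 0.100 x -0.13 z -0.35
48 ry 0.111 x -0.15 z -0.39
40 ry -0.044 x 0.05 z 0.14
32 ry -0.089 x 0.12 z 0.24
24 ry -0.133 x 0.17 z 0.34
16 ry -0.178 x 0.20 z 0.43
8 ry -0.222 x 0.13 z 0.58
0 ry -0.267 x 0.04 z 0.72
```

```bash

python3 -m inch '[[[0,0.022,0],[-0.02,0,0],1],[[0,0.044,0],[-0.04,0,0],1],[[0,0.056,0],[-0.06,0,0.02],1],[[0,0.067,0],[-0.08,0,0],1],[[0,0.078,0],[-0.09,0,-0.04],1],[[0,0.089,0],[-0.11,0,-0.07],1],[[0,0.1,0],[-0.13,0,-0.11],1],[[0,0.111,0],[-0.15,0,-0.15],1],[[0,0.122,0],[-0.18,0,-0.18],1],[[0,0.133,0],[-0.2,0,-0.22],1],[[0,0.144,0],[-0.22,0,-0.25],1],[[0,0.156,0],[-0.25,0,-0.28],1]]'
python3 -m inch '[[[0,0.017,0],[-0.01,0,-0.06],1],[[0,0.033,0],[-0.03,0,-0.12],1],[[0,0.05,0],[-0.05,0,-0.18],1],[[0,0.067,0],[-0.08,0,-0.24],1],[[0,0.083,0],[-0.1,0,-0.29],1],[[0,0.1,0],[-0.13,0,-0.35],1],[[0,0.111,0],[-0.15,0,-0.39],1],[[0,0.111,0],[-0.15,0,-0.39],1],[[0,0.111,0],[-0.15,0,-0.39],1],[[0,0.111,0],[-0.15,0,-0.39],1],[[0,0.111,0],[-0.15,0,-0.39],1]]'
python3 - <<'E'
from h import *
a=camera("scene");b=camera("side")
print(observe()["q"].round(2))
save("i",np.hstack([cv2.resize(a[140:260,170:300],(400,370)),cv2.resize(b[130:250,180:310],(400,370))]))
E
```

```text
t: 10.05
ee_pos: [0.4225, -0.0079, 0.1735]
tool_rot: [-0.243, -0.043, 0.969, -0.011]
wrist_force: [-0.1, 0.3, -1.4]
grip_width: 0.0154
gripper_force: 58.8
t: 11.15
ee_pos: [0.4535, -0.0052, 0.201]
tool_rot: [-0.406, -0.04, 0.913, -0.018]
wrist_force: [-0.6, -0.0, -1.2]
grip_width: 0.0152
gripper_force: 58.9
[-0.09  0.52  1.42 -0.15  2.03 -1.76]
```

View pics/i.png

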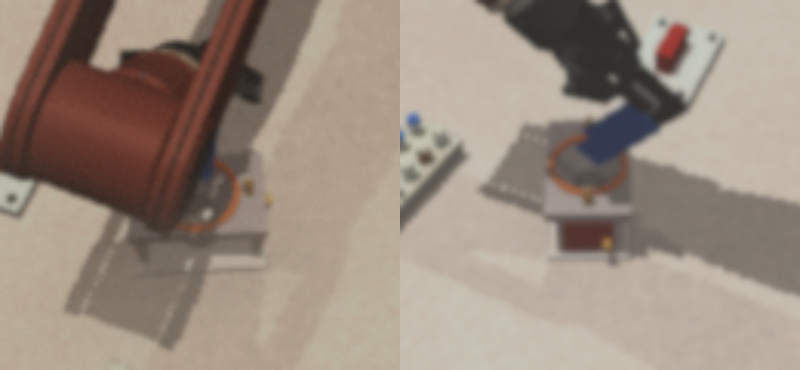

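The balls have left the scoop; a white spot shows inside the mouth at (207,213) in the scene crop. I'll level the scoop and take it back.

```bash

python3 -m inch '[[[0,-0.044,0],[0.05,0,0.14],1],[[0,-0.089,0],[0.12,0,0.24],1],[[0,-0.133,0],[0.17,0,0.34],1],[[0,-0.178,0],[0.2,0,0.43],1],[[0,-0.222,0],[0.13,0,0.58],1],[[0,-0.267,0],[0.04,0,0.72],1],[[0,-0.267,0],[0.04,0,0.72],1]]'
python3 go.py .375 .08 .155
python3 look.py j mouth=.08 ball0_center=.03
python3 - <<'E'
from h import *
a=camera("scene");b=camera("side")
save("k",np.hstack([cv2.resize(a[140:260,170:300],(400,370)),cv2.resize(b[130:250,180:310],(400,370))]))
E
```

```text
t: 11.95
ee_pos: [0.3899, -0.0088, 0.1509]
tool_rot: [-0.003, -0.044, 0.999, 0.001]
wrist_force: [-1.1, 0.9, -1.4]
grip_width: 0.0153
gripper_force: 58.8
pos [ 0.3899 -0.0088  0.1509] xang -175.0053158189408 z [-0.006   0.0019 -1.    ] shift [ 0.0717  0.8977 -0.0384] q [-0.2259 -0.2965  2.1831  0.0005  1.2612 -1.8841]
11.95 [ 0.3899 -0.0088  0.1509] [-0.0029 -0.0436  0.999   0.0011]
```

View pics/k.png

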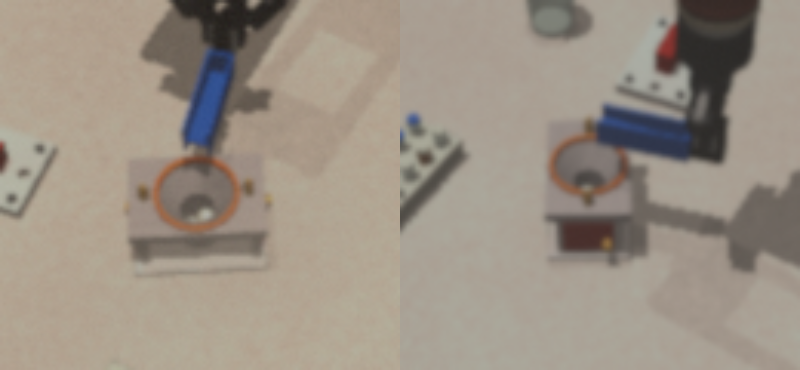

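The scoop is empty (crop (210,90)) and the white balls lie in the bore at (203,214). I'll set the scoop down at the free spot around (0.365, 0.21).

```bash

python3 -m inch '[[[0,0,0],[0,0.4,0],1],[[0,0,0],[0,0.8,0],1],[[0,0,0],[0.06,1,0],1],[[0,0,0],[0.06,1,0],1]]'
python3 -m inch '[[[0,0,0],[0,0.4,0.1],1],[[0,0,0],[0,0.8,0.4],1],[[0,0,0],[0,1,0.6],1],[[0,0,0],[0,1,0.6],1],[[0,0,0],[0,1,0.6],1]]'
python3 go.py .365 .21 .0255
```

```text
t: 12.6
ee_pos: [0.3836, 0.0911, 0.1562]
tool_rot: [-0.0, -0.046, 0.999, 0.0]
wrist_force: [0.1, 0.3, -0.7]
grip_width: 0.0157
gripper_force: 59.1
t: 13.1
ee_pos: [0.3749, 0.1884, 0.0955]
tool_rot: [-0.001, -0.045, 0.999, -0.001]
wrist_force: [0.9, 0.6, -0.2]
grip_width: 0.0154
gripper_force: 59.2
pos [0.3749 0.1884 0.0955] xang -174.87952051403977 z [-0.0012 -0.0011 -1.    ] shift [0.0782 0.2247 0.6999] q [ 0.2778 -0.1344  2.1641 -0.0008  1.1134 -1.382 ]
```

```bash

python3 -m inch '[[[0,0,0],[0.05,0.22,0.3],1],[[0,0,0],[0.05,0.22,0.5],1],[[0,0,0],[0.05,0.22,0.62],1],[[0,0,0],[0.05,0.22,0.68],1],[[0,0,0],[0.05,0.22,0.71],1],[[0,0,0],[0.05,0.22,0.71],1],[[0,0,0],[0.05,0.22,0.71],1]]'
```

```text
t: 13.8
ee_pos: [0.3681, 0.21, 0.0254]
tool_rot: [0.001, -0.044, 0.999, 0.0]
wrist_force: [-0.6, -0.1, -0.8]
grip_width: 0.0155
gripper_force: 59.3
```

```bash

python3 -m inch '[[[0,0,0],[0,0,0.01],1],[[0,0,0],[0,0,0.015],1],[[0,0,0],[0,0,0.015],1]]'
python3 -m inch '[[[0,0,0],[0,0,0],-0.2],[[0,0,0],[0,0,0],-0.6],[[0,0,0],[0,0,0],-1],[[0,0,0],[0,0,0],-1],[[0,0,0],[0,0,0],-1],[[0,0,0],[0,0,0],-1],[[0,0,0],[0,0,-0.2],-1],[[0,0,0],[0,0,-0.6],-1],[[0,0,0],[0,0,-1],-1],[[0,0,0],[0,0,-1],-1]]'
python3 go.py .37 .15 .23
python3 - <<'E'
from h import *
np.set_printoptions(precision=4,suppress=True)
camera("scene");camera("side");cs,cd=cam("scene"),cam("side")
for n,c in (("scene",cs),("side",cd)):
    for q,z in (("head",0),("scoop",0),("beaker",0)):
        for d in landmark_of(n,q): print(n,q,d["point"],round(d["conf"],2),atz(c,d["point"],z))
E
```

```text
t: 14.1
ee_pos: [0.3679, 0.2102, 0.0241]
tool_rot: [0.001, -0.044, 0.999, 0.0]
wrist_force: [-1.4, -1.0, 5.4]
grip_width: 0.0154
gripper_force: 60.4
t: 15.1
ee_pos: [0.3711, 0.2115, 0.1287]
tool_rot: [0.005, -0.044, 0.999, 0.002]
wrist_force: [1.5, 0.1, 1.1]
grip_width: 0.085
gripper_force: 0.0
pos [0.3711 0.2115 0.1287] xang -174.95431111207367 z [ 0.0099  0.0035 -0.9999] shift [ 0.0548 -0.6086 -1.0153] q [ 0.3328 -0.1754  2.1303  0.      1.1762 -1.3261]
scene head [163.6, 194.0] 0.81 [ 0.5235 -0.2532  0.    ]
scene scoop [349.6, 247.3] 0.78 [0.5308 0.3753 0.    ]
scene scoop [368.5, 173.3] 0.69 [0.2309 0.3927 0.    ]
scene scoop [306.4, 210.8] 0.58 [0.4437 0.2185 0.    ]
scene beaker [134.2, 234.6] 0.74 [ 0.6905 -0.2776  0.    ]
side scoop [243.1, 259.4] 0.84 [0.433  0.2285 0.    ]
side scoop [190.2, 286.5] 0.78 [0.5475 0.3721 0.    ]
side scoop [291.3, 328.5] 0.67 [0.2243 0.3926 0.    ]
side beaker [226.7, 139.5] 0.92 [ 0.6908 -0.258   0.    ]
```

The scoop is released and standing. I'll move the wrist camera to the head.

```bash

python3 -m inch '[[[0,0,0],[0,-0.2,-0.5],-1],[[0,0,0],[0,-0.6,-1],-1],[[0,0,0],[0,-1,-1],-1],[[0,0,0],[0,-1,-1],-1]]' | sed -n 1,2p
python3 -m inch '[[[0,0,0.42],[-1,-1,0],-1],[[0,0,0.42],[-1,-1,0],-1],[[0,0,0.42],[-1,-1,0],-1],[[0,0,0.42],[-1,-1,0],-1],[[0,0,0.42],[-1,-1,0],-1],[[0,0,0.42],[-1,-1,0],-1],[[0,0,0.42],[-1,-1,0],-1],[[0,0,0.42],[-1,-1,0],-1],[[0,0,0.42],[-1,-1,0],-1],[[0,0,0.42],[-1,-1,0],-1]]' | sed -n 1,2p
cat > dow.py <<'E'
from h import *
import sys
np.set_printoptions(precision=4,suppress=True)
s=observe();a=camera("wrist");c=cam("wrist",s);h=cv2.cvtColor(a,cv2.COLOR_RGB2HSV).astype(int);print(s["ee_pos"])
m=((h[...,0]>15)&(h[...,0]<32)&(h[...,1]>140)&(h[...,2]>60)).astype(np.uint8)
n,l,st,ce=cv2.connectedComponentsWithStats(m)
for i in range(1,n):
    if st[i,4]>25: print(st[i],ce[i],atz(c,ce[i],.091))
m=((h[...,0]>3)&(h[...,0]<14)&(h[...,1]>180)&(h[...,2]>120)).astype(np.uint8)
n,l,st,ce=cv2.connectedComponentsWithStats(m); i=1+st[1:,4].argmax()
p=np.argwhere(l==i)[:,::-1]
e=cv2.fitEllipse(cv2.convexHull(p.astype(np.float32)));print(st[i],e,atz(c,e[0],.085))
np.save(sys.argv[1]+".npy",a)
E
python3 -m inch '[[[0,0,0],[-0.5,-0.1,0],-1],[[0,0,0],[-1,-0.2,0],-1],[[0,0,0],[-1,-0.2,0],-1],[[0,0,0],[-1,-0.2,0],-1]]'
python3 dow.py m1; python3 look.py m1 mouth=.08
python3 -m inch '[[[0,0,0],[-0.5,-0.1,0],-1],[[0,0,0],[-1,-0.2,0.2],-1],[[0,0,0],[-1,-0.2,0.2],-1]]' | sed -n 1,2p
python3 -m inch '[[[0,0,0],[-0.5,-0.1,0],-1],[[0,0,0],[-1,-0.15,0],-1],[[0,0,0],[-1,-0.15,0],-1],[[0,0,0],[-1,-0.15,0],-1]]' | sed -n 1,2p
python3 look.py n head=0 beaker=0
```

```text
t: 15.9
ee_pos: [0.3779, 0.1065, 0.2253]
t: 16.9
ee_pos: [0.4837, 0.0202, 0.2216]
t: 17.3
ee_pos: [0.4984, -0.0819, 0.222]
tool_rot: [-0.001, 0.578, 0.816, -0.0]
wrist_force: [-0.8, 0.4, -0.3]
grip_width: 0.0853
gripper_force: 0.0
[ 0.4984 -0.0819  0.222 ]
[317  38  13  13 101] [323.6238  43.6733] [0.5106 0.0504 0.091 ]
[274  59  94  97 751] [326.755  102.5579] [0.5307 0.008  0.091 ]
[314 164  12  12 101] [319.6238 169.2574] [ 0.547 -0.047  0.091]
[272  83  53  75 133] ((319.1160888671875, 107.8875503540039), (94.89883422851562, 100.41795349121094), 28.196144104003906) [0.5274 0.0021 0.085 ]
17.35 [ 0.4983 -0.0809  0.2221] [-0.001   0.5772  0.8166  0.    ]
mouth [316.5, 110.6] 0.7 [0.5269 0.0004 0.08  ]
t: 17.75
ee_pos: [0.5128, -0.1844, 0.2011]
t: 18.15
ee_pos: [0.5325, -0.281, 0.2024]
18.15 [ 0.5325 -0.281   0.2024] [-0.0007  0.5775  0.8164  0.0003]
head [250.9, 144.0] 0.97 [ 0.5183 -0.2543  0.    ]
beaker [384.7, 211.5] 0.75 [ 0.6925 -0.2753  0.    ]
```

```bash
python3 -c "
import cv2,numpy as np
a=cv2.imread('pics/m1.png');b=cv2.imread('pics/n.png');cv2.imwrite('pics/mn.png',np.hstack([cv2.resize(a,(400,300)),cv2.resize(b,(400,300))]))"
```

```text
(no output)
```

View pics/mn.png

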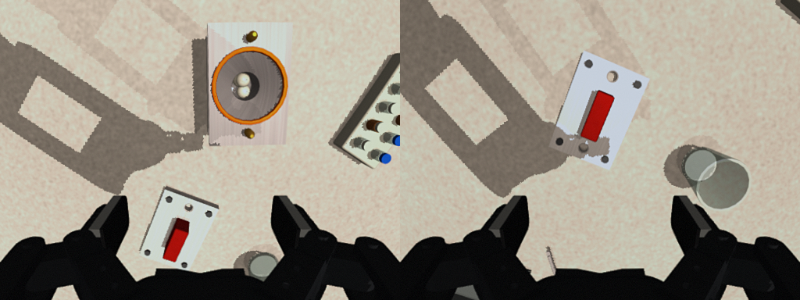

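The left image shows the base with brass dowels at (251,36) and (249,133), and white balls down in the bore at (243,84). The right image shows the head at (600,110), its red grip at (598,115), its big holes at (612,76) and (584,147), and the beaker at (722,180). Next I'll measure the head pose.

```bash
python3 - <<'E'
from h import *
np.set_printoptions(precision=4,suppress=True)
c1=cam("wrist",dict(ee_pos=[.4983,-.0809,.2221],tool_rot=[-.001,.5772,.8166,0]))
c2=cam("wrist",dict(ee_pos=[.5325,-.281,.2024],tool_rot=[-.0007,.5775,.8164,.0003]))
R=[]
for f,c in (("m1",c1),("n",c2)):
    a=np.load(f+".npy");h=cv2.cvtColor(a,cv2.COLOR_RGB2HSV).astype(int)
    # bright red top face
    m=(((h[...,0]<6)|(h[...,0]>174))&(h[...,1]>170)&(h[...,2]>60)).astype(np.uint8)
    n,l,st,ce=cv2.connectedComponentsWithStats(m);i=1+st[1:,4].argmax()
    v=h[...,2][l==i];print(f,st[i],ce[i],np.percentile(v,[5,25,50,75,95]))
    top=((l==i)&(h[...,2]>np.percentile(v,95)*.85)).astype(np.uint8)
    top=cv2.morphologyEx(top,cv2.MORPH_OPEN,np.ones((3,3)))
    r=cv2.minAreaRect(np.argwhere(top)[:,::-1].astype(np.float32));print(r)
    B=np.array([atz(c,p,.048) for p in cv2.boxPoints(r)]);print(B,"ctr",B.mean(0),"sides",np.linalg.norm(B[1]-B[0]),np.linalg.norm(B[2]-B[1]),"ang",np.degrees(np.arctan2(*(B[1]-B[0])[[1,0]])),np.degrees(np.arctan2(*(B[2]-B[1])[[1,0]])))
    R.append((c,r[0]))
print("tri",tri(R))
a=np.load("n.npy");h=cv2.cvtColor(a,cv2.COLOR_RGB2HSV).astype(int)
m=((h[...,1]<40)&(h[...,2]>150)).astype(np.uint8)[50:240,180:330]
n,l,st,ce=cv2.connectedComponentsWithStats(m);i=1+st[1:,4].argmax()
r=cv2.minAreaRect((np.argwhere(l==i)[:,::-1]+[180,50]).astype(np.float32));print("plate",r)
B=np.array([atz(c2,p,.014) for p in cv2.boxPoints(r)]);print(B,B.mean(0),np.linalg.norm(B[1]-B[0]),np.linalg.norm(B[2]-B[1]),np.degrees(np.arctan2(*(B[1]-B[0])[[1,0]])),np.degrees(np.arctan2(*(B[2]-B[1])[[1,0]])))
for p in ([271,97],[235.5,188]): print("hole",atz(c2,p,.014))
save("n2",cv2.resize(a[50:230,180:340],(640,720)))
E
```

```text
m1 [209 292  32  43 734] [224.1471 312.8379] [ 98. 167. 170. 172. 174.]
((224.3865966796875, 314.0051574707031), (16.34707260131836, 41.12152099609375), 23.962491989135742)
[[ 0.5088 -0.2806  0.048 ]
 [ 0.5117 -0.2221  0.048 ]
 [ 0.531  -0.2248  0.048 ]
 [ 0.5291 -0.2839  0.048 ]] ctr [ 0.5201 -0.2529  0.048 ] sides 0.05860759354070224 0.019483007667738 ang 87.19876443056708 -7.941576302147065
n [ 232  116   42   65 1382] [252.2055 148.2098] [122.05 154.   160.   167.   174.  ]
((252.15089416503906, 148.4378662109375), (20.615385055541992, 59.9230842590332), 22.61986541748047)
[[ 0.508  -0.2803  0.048 ]
 [ 0.5116 -0.2238  0.048 ]
 [ 0.5305 -0.2247  0.048 ]
 [ 0.5279 -0.2815  0.048 ]] ctr [ 0.5195 -0.2526  0.048 ] sides 0.05656630386623065 0.019010826662427337 ang 86.38882778481651 -2.6112188495288486
tri (array([ 0.5198, -0.2519,  0.0482]), [0.00029291211293757183, 0.00029291211293771635])
plate ((254.49998474121094, 144.49998474121094), (188.99996948242188, 148.99996948242188), 90.0)
[[ 0.4213 -0.1881  0.014 ]
 [ 0.5595 -0.1391  0.014 ]
 [ 0.6384 -0.3248  0.014 ]
 [ 0.4769 -0.3823  0.014 ]] [ 0.524  -0.2586  0.014 ] 0.1466366615948452 0.20180907195382683 19.5351625734476 -66.96834577260789
hole [ 0.5213 -0.2009  0.014 ]
hole [ 0.5179 -0.3033  0.014 ]
```

The head centre is at (0.5197, −0.2525). The grip top triangulates to 48 mm and the holes are 102 mm apart, both as expected. Head y points at 87.5°. Now I'll grasp it.

```bash

python3 -m inch '[[[0,0,0.122],[0.31,-0.03,0.5],-1],[[0,0,0.122],[0.31,-0.03,1],-1],[[0,0,0.122],[0.31,-0.03,1],-1],[[0,0,0.122],[0.31,-0.03,1],-1],[[0,0,0.122],[0.31,-0.03,1],-1]]' | sed -n 1,3p
python3 go.py .5197 -.2525 .020
```

```text
t: 18.8
ee_pos: [0.52, -0.2528, 0.1043]
tool_rot: [0.001, 0.721, 0.693, 0.0]
pos [ 0.52   -0.2528  0.1043] xang 87.70721796332083 z [ 0.0015 -0.0009 -1.    ] shift [ 0.0032 -0.0044  0.8425] q [-0.5889  0.2324  1.7632  0.0001  1.1442 -0.5489]
```

```bash

python3 -m inch '[[[0,0,0],[0,0,0.4],-1],[[0,0,0],[0,0,0.7],-1],[[0,0,0],[0,0,0.84],-1],[[0,0,0],[0,0,0.84],-1],[[0,0,0],[0,0,0.84],1],[[0,0,0],[0,0,0.84],1],[[0,0,0],[0,0,0.84],1],[[0,0,0],[0,0,0.84],1],[[0,0,0],[0,0,0.84],1],[[0,0,0],[0,0,0.84],1],[[0,0,0],[0,0,0.84],1],[[0,0,0],[0,0,0.84],1]]'
python3 go.py .5197 -.2525 .020
```

```text
t: 20.0
ee_pos: [0.5198, -0.2539, 0.0201]
tool_rot: [0.001, 0.722, 0.691, 0.0]
wrist_force: [-1.5, 1.1, 6.5]
grip_width: 0.021
gripper_force: 61.8
pos [ 0.5198 -0.2539  0.0201] xang 87.48086810563984 z [ 0.0012 -0.0009 -1.    ] shift [ 0.0139 -0.0015  0.001 ] q [-0.5906  0.3537  1.7953 -0.0001  0.991  -0.5466]
```

The grasp is good (21 mm). I'll lift and carry the head.

```bash

python3 -m inch '[[[0,0,0],[0,0,-0.15],1],[[0,0,0],[0,0,-0.4],1],[[0,0,0],[0,0,-0.7],1],[[0,0,0],[0,0,-1],1],[[0,0,0],[0,0,-1],1]]'
python3 -m inch '[[[0,0,0],[0.15,0,-0.3],1],[[0,0,0],[0.4,0,-0.4],1],[[0,0,0],[0.7,0,-0.4],1],[[0,0,0],[1,0,-0.4],1]]' | sed -n 1,2p
python3 -m inch '[[[0,0,-0.03],[0.3,0,0],1],[[0,0,-0.06],[0.55,0,0],1],[[0,0,-0.09],[0.75,0,0],1],[[0,0,-0.125],[0.9,0,0],1],[[0,0,-0.125],[1,0,0],1],[[0,0,-0.125],[1,0,0],1]]' 
python3 go.py .528 .001 .145
```

```text
t: 20.5
ee_pos: [0.5217, -0.255, 0.1239]
tool_rot: [0.004, 0.722, 0.691, 0.001]
wrist_force: [1.5, -0.9, -4.1]
grip_width: 0.021
gripper_force: 60.4
t: 20.9
ee_pos: [0.5225, -0.1523, 0.1574]
t: 21.5
ee_pos: [0.527, -0.0524, 0.1575]
tool_rot: [-0.001, 0.574, 0.819, -0.0]
wrist_force: [-0.1, 0.2, -4.4]
grip_width: 0.0212
gripper_force: 60.6
pos [ 0.527  -0.0524  0.1575] xang 109.90032552006974 z [-0.0024  0.0009 -1.    ] shift [0.4981 0.1914 0.1254] q [-0.2482  0.0607  1.847   0.0003  1.2364 -0.5956]
```

```bash

python3 -m inch '[[[0,0,0],[0.2,0.1,0],1],[[0,0,0],[0.4,0.19,0.05],1],[[0,0,0],[0.5,0.19,0.12],1],[[0,0,0],[0.5,0.19,0.12],1],[[0,0,0],[0.5,0.19,0.12],1],[[0,0,0],[0.5,0.19,0.12],1]]' | sed -n 1,3p
python3 go.py .528 .001 .145
python3 - <<'E'
from h import *
a=camera("scene");b=camera("side")
A=cv2.resize(a[140:260,170:300],(400,370),interpolation=cv2.INTER_CUBIC).copy();B=cv2.resize(b[130:250,180:310],(400,370),interpolation=cv2.INTER_CUBIC).copy()
t=np.radians(110);d=np.array([np.cos(t),np.sin(t),0])*.052
for c,im,x0,y0 in ((cam("scene"),A,170,140),(cam("side"),B,180,130)):
    for sg in (-1,1):
        for X,col in (([.528,.001,.139],(0,255,0)),([.528,.001,.102],(255,0,255))):
            p=(proj(c,np.array(X)+sg*d)-[x0,y0])*3.08; cv2.circle(im,tuple(int(v) for v in p),4,col,1)
save("o",np.hstack([A,B]))
E
```

```text
t: 22.1
ee_pos: [0.5289, -0.0012, 0.1471]
tool_rot: [0.0, 0.574, 0.819, -0.0]
pos [ 0.5289 -0.0012  0.1471] xang 109.9065076944047 z [ 0.0003 -0.0006 -1.    ] shift [ 0.0232 -0.0008  0.0215] q [-0.151   0.0684  1.8598 -0.0006  1.2131 -0.4982]
```

View pics/o.png

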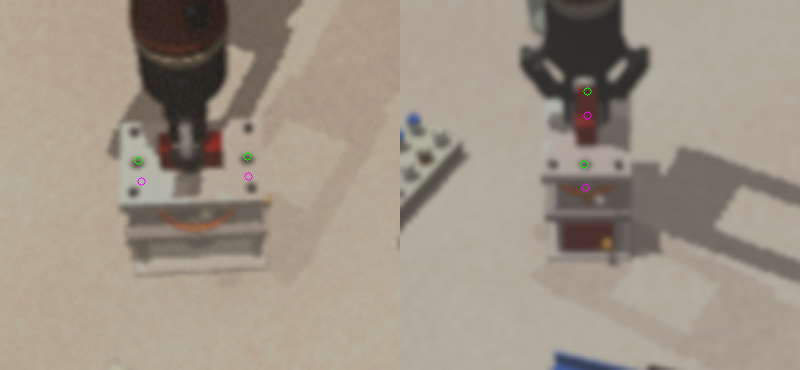

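The head hovers above the base in both views, with its holes close to the green predictions at (138,161) and (247,157). I'll cross-check the dowels numerically against picture k.

```bash
python3 - <<'E'
from h import *
np.set_printoptions(precision=4,suppress=True)
k=cv2.cvtColor(cv2.imread("pics/k.png"),cv2.COLOR_BGR2RGB);o=cv2.cvtColor(cv2.imread("pics/o.png"),cv2.COLOR_BGR2RGB)
cs,cd=cam("scene"),cam("side")
full=lambda p,v:((np.array(p)+.5)/[400/130,370/120]-.5)+([170,140] if v==0 else [180,130])
g=lambda im,v,x,y,r,f:(lambda w:full(np.array([(w*np.arange(x-r,x+r+1)[None]).sum(),(w*np.arange(y-r,y+r+1)[:,None]).sum()])/w.sum()+[-400*v,0],v))(f(im[y-r:y+r+1,x-r:x+r+1].astype(float)))
def brass(p): w=p[...,0]-p[...,2];w=w-np.percentile(w,60);return np.clip(w,0,None)
def dark(p): w=-p.sum(2);w=w-np.percentile(w,75);return np.clip(w,0,None)
D=[[g(k,0,144,193,11,brass),g(k,0,248,187,11,brass)],[g(k,1,588,125,9,brass),g(k,1,588,198,9,brass)]]
# scene left = low y ; side top = low y (far)
L=[tri([(cs,D[0][0]),(cd,D[1][0])]),tri([(cs,D[0][1]),(cd,D[1][1])])]
print("dowels",L,"mid",(L[0][0]+L[1][0])/2,"ang",np.degrees(np.arctan2(*(L[1][0]-L[0][0])[[1,0]])))
print("head centre expected holes scene", [full(x,0) for x in ([138,161],[247,157])])
t=np.radians(110);d=np.array([np.cos(t),np.sin(t),0])*.052
for sg,i in ((-1,0),(1,1)):
    X=np.array([.528,.001,.0])+sg*d
    for z in (.08,.091,.102): X[2]=z;print(sg,z,"pred",proj(cs,X),proj(cd,X),"obs",D[0][i],D[1][i])
E
```

```text
dowels [(array([ 0.5452, -0.0404,  0.0867]), [0.0006535777138613515, 0.0006535777138615432]), (array([0.513 , 0.0422, 0.0857]), [0.0006524703230244638, 0.000652470323024439])] mid [0.5291 0.0009 0.0862] ang 111.30066787345415
head centre expected holes scene [array([214.5125, 191.8784]), array([249.9375, 190.5811])]
-1 0.08 pred [216.4924 202.6176] [241.1234 171.8003] obs [218.8029 202.1109] [240.5767 171.8733]
-1 0.091 pred [216.1899 200.7159] [241.0564 169.6   ] obs [218.8029 202.1109] [240.5767 171.8733]
-1 0.102 pred [215.8826 198.7831] [240.9887 167.3744] obs [218.8029 202.1109] [240.5767 171.8733]
1 0.08 pred [250.6012 201.3129] [240.3655 195.2018] obs [248.0166 200.6004] [240.5346 192.014 ]
1 0.091 pred [250.5746 199.4037] [240.2899 193.037 ] obs [248.0166 200.6004] [240.5346 192.014 ]
1 0.102 pred [250.5476 197.4634] [240.2135 190.8457] obs [248.0166 200.6004] [240.5346 192.014 ]
```

```bash

python3 -m inch '[[[0,0,0],[0.01,0,0.1],1],[[0,0,0],[0.01,0,0.2],1],[[0,0,0],[0.01,0,0.24],1],[[0,0,0],[0.01,0,0.27],1],[[0,0,0],[0.01,0,0.3],1],[[0,0,0],[0.01,0,0.32],1],[[0,0,0],[0.01,0,0.32],1]]'
python3 go.py .5285 .001 .105
```

```text
t: 22.9
ee_pos: [0.5283, 0.0009, 0.1148]
tool_rot: [-0.0, 0.574, 0.819, -0.0]
wrist_force: [0.3, 0.3, -4.7]
grip_width: 0.021
gripper_force: 60.5
pos [0.5283 0.0009 0.1148] xang 109.98597823422902 z [-0.0003  0.     -1.    ] shift [0.0002 0.0025 0.0979] q [-0.1476  0.1072  1.8846 -0.      1.1501 -0.4965]
```

```bash

python3 -m inch '[[[0,0,0],[0,0,0.02],1],[[0,0,0],[0,0,0.04],1],[[0,0,0],[0,0,0.06],1],[[0,0,0],[0,0,0.08],1],[[0,0,0],[0,0,0.08],1]]'
```

```text
t: 23.4
ee_pos: [0.5281, 0.0009, 0.1066]
tool_rot: [-0.0, 0.574, 0.819, -0.0]
wrist_force: [0.3, -0.4, -4.3]
grip_width: 0.021
gripper_force: 60.5
```

Past the tapers without contact. Now I'll press in small steps.

```bash

python3 -m inch '[[[0,0,0],[0,0,0.02],1],[[0,0,0],[0,0,0.03],1],[[0,0,0],[0,0,0.04],1],[[0,0,0],[0,0,0.04],1]]'
python3 -m inch '[[[0,0,0],[0,0,0.01],1],[[0,0,0],[0,0,0.02],1],[[0,0,0],[0,0,0.02],1],[[0,0,0],[0,0,0.02],1]]'
```

```text
t: 23.8
ee_pos: [0.5286, 0.0008, 0.1036]
tool_rot: [0.0, 0.574, 0.819, 0.0]
wrist_force: [-3.6, 0.8, 2.4]
grip_width: 0.0206
gripper_force: 61.6
t: 24.2
ee_pos: [0.5286, 0.0008, 0.1014]
tool_rot: [0.0, 0.574, 0.819, 0.0]
wrist_force: [-2.9, -0.3, 5.3]
grip_width: 0.0208
gripper_force: 61.8
```

```bash

python3 -m inch '[[[0,0,0],[0,0,0.01],1],[[0,0,0],[0,0,0.015],1],[[0,0,0],[0,0,0.015],1],[[0,0,0],[0,0,0.015],1]]'
python3 -m inch '[[[0,0,0],[0,0,0.01],1],[[0,0,0],[0,0,0.01],1],[[0,0,0],[0,0,0.01],1]]'
```

```text
t: 24.6
ee_pos: [0.5286, 0.0008, 0.1002]
tool_rot: [0.0, 0.574, 0.819, 0.0]
wrist_force: [-4.3, -0.5, 8.2]
grip_width: 0.0214
gripper_force: 62.1
t: 24.9
ee_pos: [0.5286, 0.0008, 0.1001]
tool_rot: [0.0, 0.574, 0.819, 0.0]
wrist_force: [-8.3, 1.2, 14.2]
grip_width: 0.0211
gripper_force: 63.1
```

```bash

python3 -m inch '[[[0,0,0],[0,-0.008,0.005],1],[[0,0,0],[0,-0.008,0.005],1],[[0,0,0],[0,-0.008,0.005],1],[[0,0,0],[0,-0.008,0.005],1]]'
python3 - <<'E'
from h import *
np.set_printoptions(precision=4,suppress=True)
camera("scene");camera("side")
for n,c in (("scene",cam("scene")),("side",cam("side"))):
    for q,z in (("head",.08),("scoop",0),("ball0_center",.02),("seal_top",.08),("bottle",0),("beaker",0),("vial_rack",0)):
        for d in landmark_of(n,q)[:4]:
            print(n,q,np.round(d["point"]),round(d["conf"],2),atz(c,d["point"],z))
s=observe();print(s["ee_pos"],s["wrist_force"],s["t"],s["tool_rot"])
E
```

```text
t: 25.3
ee_pos: [0.5287, 0.0008, 0.1001]
tool_rot: [0.001, 0.574, 0.819, 0.001]
wrist_force: [-7.6, 2.6, 15.5]
grip_width: 0.021
gripper_force: 63.3
scene head [234. 204.] 0.91 [0.5344 0.0047 0.08  ]
scene head [320. 287.] 0.54 [0.7119 0.3089 0.08  ]
scene scoop [304. 209.] 0.9 [0.439  0.2108 0.    ]
scene scoop [348. 246.] 0.75 [0.5281 0.3714 0.    ]
scene scoop [366. 172.] 0.62 [0.2259 0.3842 0.    ]
scene seal_top [310. 183.] 0.35 [0.3906 0.2097 0.08  ]
scene bottle [322. 288.] 0.79 [0.682  0.3215 0.    ]
scene beaker [135. 236.] 0.88 [ 0.6924 -0.2734  0.    ]
scene vial_rack [228. 281.] 0.62 [0.7437 0.0534 0.    ]
side head [241. 181.] 0.63 [ 0.531  -0.0071  0.08  ]
side scoop [193. 288.] 0.83 [0.5386 0.3727 0.    ]
side scoop [243. 258.] 0.69 [0.4338 0.2238 0.    ]
side scoop [292. 329.] 0.62 [0.2213 0.3918 0.    ]
side ball0_center [156. 257.] 0.46 [0.6828 0.3276 0.02  ]
side bottle [158. 256.] 0.69 [0.6908 0.3109 0.    ]
side bottle [180. 191.] 0.25 [0.7452 0.0456 0.    ]
side beaker [230. 136.] 0.63 [ 0.6863 -0.2781  0.    ]
side vial_rack [177. 192.] 0.83 [0.7536 0.0512 0.    ]
[0.5286 0.0008 0.1001] [-5.856   2.1538 14.8482] 26.1 [0.0008 0.5737 0.8191 0.0007]
```

```bash
python3 -c "
from workcell import *
print(sign_off())"
```

```text
the job is handed in; nothing more can be done
None
```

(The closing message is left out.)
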